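Set the stock tags on the repair bench

TASK

Each blue parts bin on the yellow board has a hinged tag in front of it, green on one side and red on the other. With a fingertip, gently push over the tags that are wrong, so that the tags of the full bins lie with their green face up and the tag of the bin that has run out lies with its red face up. Leave the spray can, screwdriver and brush where they are, and do not knock against the bins.

Things in the scene. Friction and masses are not known exactly. Their poses are not given: they have to be found in the camera images.
- board: Yellow board fixed flat on the bench, may be turned a little: 250 (x) x 480 (y) x 15 mm thick; origin at the centre of its underside. In its frame three tags stand in a row along y, 155 mm apart, at x = -70 mm (robot's side); straight behind each, at x = +55 mm, stands the bin it belongs to (125 mm from tag to bin). White lines divide the three pairs.
- tag_a_hinge (a point): Middle of a tag's hinge axis, 40 mm above the bench. x runs along the hinge (away from the robot, as the board's x), y left, z up. The tag is a plate 44 mm wide (x), 4 mm thick, free edge 55 mm from the axis, smooth, one face green, one red. It rests leaning 46 degrees from upright to left or right: free edge then 39 mm to that side and 38 mm above the axis.
- tag_a (a joint): Tag angle, rad: 0 upright; +0.8 leaning on its right stop (towards -y) with the green face up; -0.8 leaning on its left stop (towards +y) with the red face up. It turns lightly (under 1 N at the free edge); pushed 20 degrees or more past upright it drops onto its stop by itself within about a second.
- tag_b_hinge (a point): Middle of a tag's hinge axis, 40 mm above the bench. x runs along the hinge (away from the robot, as the board's x), y left, z up. The tag is a plate 44 mm wide (x), 4 mm thick, free edge 55 mm from the axis, smooth, one face green, one red. It rests leaning 46 degrees from upright to left or right: free edge then 39 mm to that side and 38 mm above the axis.
- tag_b (a joint): Tag angle, rad: 0 upright; +0.8 leaning on its right stop (towards -y) with the green face up; -0.8 leaning on its left stop (towards +y) with the red face up. It turns lightly (under 1 N at the free edge); pushed 20 degrees or more past upright it drops onto its stop by itself within about a second.
- tag_c_hinge (a point): Middle of a tag's hinge axis, 40 mm above the bench. x runs along the hinge (away from the robot, as the board's x), y left, z up. The tag is a plate 44 mm wide (x), 4 mm thick, free edge 55 mm from the axis, smooth, one face green, one red. It rests leaning 46 degrees from upright to left or right: free edge then 39 mm to that side and 38 mm above the axis.
- tag_c (a joint): Tag angle, rad: 0 upright; +0.8 leaning on its right stop (towards -y) with the green face up; -0.8 leaning on its left stop (towards +y) with the red face up. It turns lightly (under 1 N at the free edge); pushed 20 degrees or more past upright it drops onto its stop by itself within about a second.
- bin_fans: Open blue plastic bin, 120 x 120 mm, 60 mm high at the back and 28 mm at the front lip, fixed on the board behind one of the tags; origin at the centre of its underside, on the board's top. FULL: heaped to the rim with black laptop cooling fans (top of heap about 66 mm above the origin).
- bin_drives: Open blue plastic bin, 120 x 120 mm, 60 mm high at the back and 28 mm at the front lip, fixed on the board behind one of the tags; origin at the centre of its underside, on the board's top. FULL: packed with silvery upright drives (top about 61 mm above the origin).
- bin_empty: Open blue plastic bin, 120 x 120 mm, 60 mm high at the back and 28 mm at the front lip, fixed on the board behind one of the tags; origin at the centre of its underside, on the board's top. Run out, NOT full: its blue floor is bare but for one small green circuit card.
- can: Silver spray can with a blue label and red cap, 54 mm diameter, 169 mm tall, standing loose to the left of the board; origin at the centre of its underside. Leave alone.
- screwdriver: Screwdriver, 180 mm long, red handle, lying loose on the bench before the board on the robot's side. Leave alone.
- brush: Dusting brush, 190 mm long, wooden handle, lying loose to the right of the board. Leave alone.
- tag_a_base: Fixed dark steel stand of that tag, foot 66 x 50 mm; origin at the centre of its underside on the board, 25 mm straight below the hinge axis. Two hinge cheeks at x = +-28 mm (6 mm thick) reach 4 mm above the axis, rubber stop posts at y = +-13 mm reach 5 mm above it; higher up only the tag itself stands in the way.
- tag_b_base: Fixed dark steel stand of that tag, foot 66 x 50 mm; origin at the centre of its underside on the board, 25 mm straight below the hinge axis. Two hinge cheeks at x = +-28 mm (6 mm thick) reach 4 mm above the axis, rubber stop posts at y = +-13 mm reach 5 mm above it; higher up only the tag itself stands in the way.
- tag_c_base: Fixed dark steel stand of that tag, foot 66 x 50 mm; origin at the centre of its underside on the board, 25 mm straight below the hinge axis. Two hinge cheeks at x = +-28 mm (6 mm thick) reach 4 mm above the axis, rubber stop posts at y = +-13 mm reach 5 mm above it; higher up only the tag itself stands in the way.

How it is judged:
At the end, for the whole second after the job is handed in: The tags before both full bins lean onto their green-up stop (joint above 0.7 rad) and the tag before the run-out bin onto its red-up stop (below -0.7 rad), all at rest (under 0.1 rad/s); can, screwdriver and brush within 20 mm of where they stood ((((horizontal distance between tag_a_hinge and bin_fans below 0.16 m or horizontal distance between tag_a_hinge and bin_drives below 0.16 m) and value of joint tag_a above 0.7 rad) or (not (horizontal distance between tag_a_hinge and bin_fans below 0.16 m or horizontal distance between tag_a_hinge and bin_drives below 0.16 m) and value of joint tag_a below -0.7 rad)) and velocity of joint tag_a between -0.1 and 0.1 rad/s and (((horizontal distance between tag_b_hinge and bin_fans below 0.16 m or horizontal distance between tag_b_hinge and bin_drives below 0.16 m) and value of joint tag_b above 0.7 rad) or (not (horizontal distance between tag_b_hinge and bin_fans below 0.16 m or horizontal distance between tag_b_hinge and bin_drives below 0.16 m) and value of joint tag_b below -0.7 rad)) and velocity of joint tag_b between -0.1 and 0.1 rad/s and (((horizontal distance between tag_c_hinge and bin_fans below 0.16 m or horizontal distance between tag_c_hinge and bin_drives below 0.16 m) and value of joint tag_c above 0.7 rad) or (not (horizontal distance between tag_c_hinge and bin_fans below 0.16 m or horizontal distance between tag_c_hinge and bin_drives below 0.16 m) and value of joint tag_c below -0.7 rad)) and velocity of joint tag_c between -0.1 and 0.1 rad/s and distance of each of can, screwdriver, brush from where it was at the start of the episode below 0.02 m); the robot touches nothing.
It fails at once if the spray can was moved or lifted (distance of can from where it was at the start of the episode above 0.02 m).
It fails at once if the screwdriver was moved or lifted (distance of screwdriver from where it was at the start of the episode above 0.02 m).
It fails at once if the brush was moved or lifted (distance of brush from where it was at the start of the episode above 0.02 m).
It fails at once if a tag or its stand was pushed harder than 20 N (contact force between the arm and tag_a_base above 20 N or contact force between the arm and tag_b_base above 20 N or contact force between the arm and tag_c_base above 20 N).
It fails at once if a bin was knocked harder than 20 N (contact force between the arm and bin_fans above 20 N or contact force between the arm and bin_drives above 20 N or contact force between the arm and bin_empty above 20 N).
It also fails if it takes over 61 s, if anything falls off the work surface, if the arm or the gripper's body presses on something with over 40 N, if the wrist force passes 120 N, or if a joint passes its speed limit or range.

ROBOT

A 6-joint arm with a two-finger parallel gripper is mounted at the origin on the work surface. World frame = base frame: x ahead of the robot, y to its left, z up, the work surface at z = 0. Lengths are in m, angles in rad, forces in N, time in s.
With the tool pointing down it reaches from about 0.35 to 1 m from the base axis. Payload 7.1 kg.
Tool frame: the origin (TCP) lies at the very end of the fingers, on their centre line; the grasp point (between the pads) lies 19 mm behind it; z points along the fingers, y is the line along which they close (so a half turn about z gives the same grasp; the last joint's range is limited). The gripper opens to 85 mm and grips with 20 to 120 N. Pads are 22 mm wide; open, the fingers measure 114 mm over their backs; the gripper's body (76 mm by 85 mm) begins 54 mm behind the grasp point. The pads swing forward as they close: fully open they stand 13 mm farther back than shut.
Start: joints at [-1.249, 0.423, 1.63, -0, 1.089, -0.019], TCP at [0.209, -0.589, 0.231] pointing down, gripper open.
Joint ranges: [-3, 3], [-0.9, 2.11], [0.09, 2.58], [-1.31, 4.45], [0.11, 2.69], [-2.54, 2.54]. Speed limits (rad/s): [2.39, 2.39, 3.01, 3.14, 3.14, 3.14].

INTERFACE

Orientations are given as a unit quaternion [x, y, z, w].
In Python, from workcell import env gives the robot as it stands. The module is installed in compiled form; this text tells all that it offers.
- The arm moves only by the shell command python3 -m pendant 'ROWS' [FORCE]. ROWS is JSON, a list that holds one entry, the list of rows, each a list of 7 numbers: the turn, a rotation vector about the world's x, y, z in rad, then the shift along the world's x, y, z in mm, then the closure, from 0 (fully open) to 1 (shut). In form: [[[rx, ry, rz, dx, dy, dz, jaw], ...]]. A call has 1 to 20 rows; each row shifts and turns the commanded pose from where the row before left it; what a row does not reach is not made up. A row lasts 1/12 s, in which the tool goes at most 41.7 mm and 7.16 degrees, less where a joint would pass 70% of its speed; a pose out of reach is approached as far as the arm can. A call is refused whole if a number of a shift passes 41.7 or a number of a turn 0.125, either way. A call with a gripper value outside its range is refused whole. The fingers move at their own pace and stop on an object; FORCE is the grip in N (left out, the last holds). Time passes only in rows, so rows that do not move let the fingers close. It gives the time, the measured TCP pose, the force, the opening and the grip force at its end, in the units of the state.
- env.state(): the state, without advancing time (a new reading comes with each control period).
- env.camera(name): name is "side" or "top"; returns the picture (420x560x3 uint8, red, green, blue); there is no depth.
- env.camera_info(name): a dict with "vfov" (degrees; the focal length in pixels is half the picture's height over the tangent of half this angle, whatever the lens; pixels are square), "cx", "cy" (the principal point, pixels), "dist" ([k1, k2, p1, p2, k3] as OpenCV has them; the pictures are not rectified), "camera_from_world" (4x4, takes a point from world to camera coordinates). Camera axes: x right, y up, looking along -z (the intrinsics and any distortion apply to the point x, -y, -z); pixel columns grow to the right and rows downward; lengths in m; the calibration is good to about 2 mm. A picture is of the moment at which its call begins. camera_info takes no time and is no camera call.
- env.close_job(): hands the job in; it is judged then, once.
The state is a dict: "t": time; "joint_pos": joint angles; "dq": joint speeds; "joint_efforts": joint torques, N m; "tcp_pos": TCP position; "tcp_rot": TCP orientation; "force": force on the tool from outside, world axes, zero at the start; "torque": the same for the moment, N m; "finger_gap": finger opening in m; "finger_force": force on a finger pad.
Only numpy, scipy, OpenCV 4.12 (cv2) and the standard library are available. Lean on these libraries where they do the work, as an engineer would, in place of code of your own. Each camera call takes 0.05 s, during which the arm holds its last target. There are 200 camera calls.

## Working session

There is one attempt and no reset: what is moved stays moved. The work goes in short steps, Python scripts to look and compute and a shell command to move; the robot and the scene stay as the last step left them, time stands still between calls to the robot, and variables do not carry over. Pictures are saved under pics/ and viewed, at most 10 in all, crops included, and the job is handed in when it is done.

```bash
mkdir -p pics
python3 - <<'E'
from workcell import env
import cv2
for n in("top","side"):
    cv2.imwrite(f"pics/{n}0.png",cv2.resize(env.camera(n)[:,:,::-1],None,fx=1.4,fy=1.4,interpolation=cv2.INTER_CUBIC))
    i=env.camera_info(n);print(n,i)
s=env.state();print(s["t"],s["tcp_pos"],s["tcp_rot"],s["force"])
E
```

```text
top {'vfov': 56.55027231125677, 'cx': 283.3318605067826, 'cy': 209.5501189800011, 'dist': array([-0.01917538,  0.        ,  0.        ,  0.        ,  0.        ]), 'camera_from_world': array([[-0.01920647, -0.9995539 ,  0.02287147,  0.04172812],
       [ 0.98274268, -0.01466416,  0.18439576, -0.57079117],
       [-0.18397811,  0.02601836,  0.98258592, -0.77286492],
       [ 0.        ,  0.        ,  0.        ,  1.        ]])}
side {'vfov': 42.11075143936413, 'cx': 282.11734897486264, 'cy': 210.72928945962312, 'dist': array([-0.16339596,  0.        ,  0.        ,  0.        ,  0.        ]), 'camera_from_world': array([[-0.87089682, -0.49144364, -0.0046771 ,  0.51812215],
       [ 0.36473704, -0.65267751,  0.66406247, -0.23097247],
       [-0.32940191,  0.57662398,  0.74766246, -1.24067993],
       [ 0.        ,  0.        ,  0.        ,  1.        ]])}
0.1 [ 0.20877756 -0.58857738  0.23061622] [ 9.85518057e-01  1.69569062e-01 -9.66915585e-05 -6.94692320e-04] [ 0.53990938 -0.97872136  0.61163634]
```

View pics/top0.png

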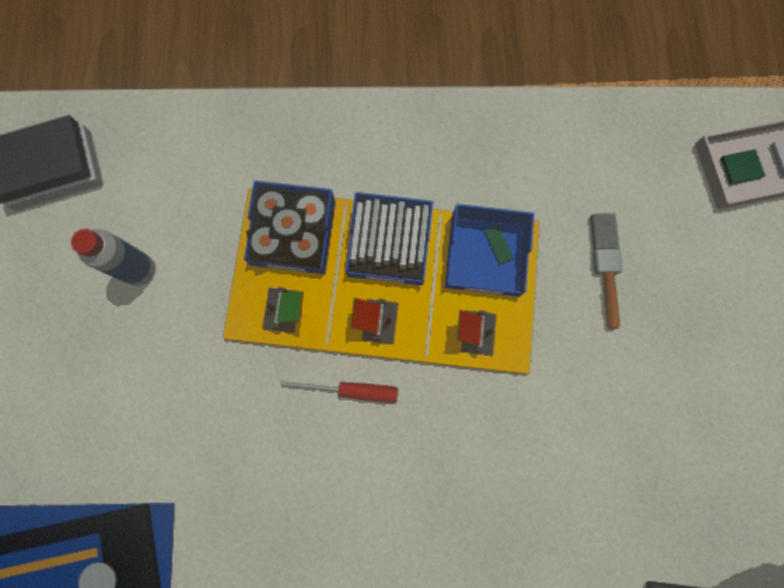

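View pics/side0.png

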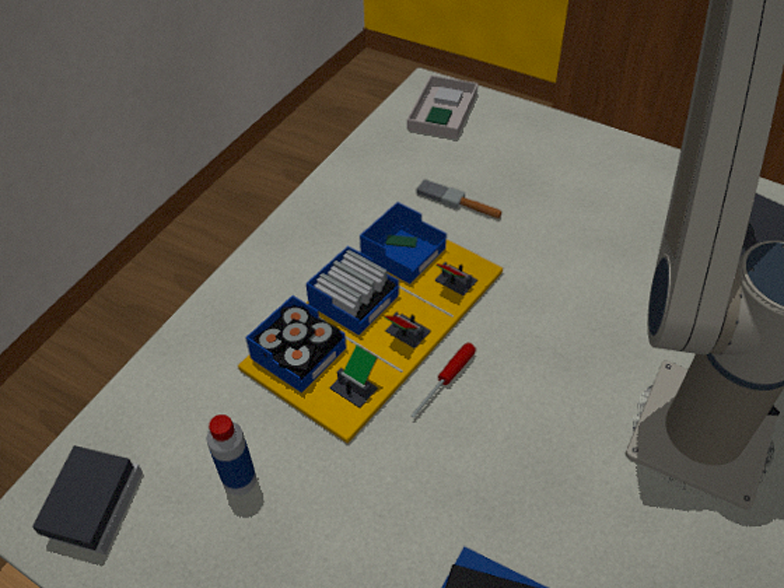

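Only the middle tag is wrong: the drives bin is full, but its tag shows red and leans left. The left tag (fans) is green and the right tag (empty bin) is red, so both are right. In the enlarged top picture the board corners are at about (250,188), (539,220), (528,373) and (225,340), and the middle stand is near (377,322).

```bash
cat > h.py <<'E'
import numpy as np, cv2
from workcell import env
def cam(n):
    i=env.camera_info(n);f=210/np.tan(np.radians(i["vfov"]/2))
    return np.array([[f,0,i["cx"]],[0,f,i["cy"]],[0,0,1]]),i["dist"],i["camera_from_world"]
def px2w(n,uv,z):
    K,d,T=cam(n);p=cv2.undistortPoints(np.array(uv,float).reshape(-1,1,2),K,d)[:,0]
    r=np.c_[p[:,0],-p[:,1],-np.ones(len(p))]@T[:3,:3];c=-T[:3,:3].T@T[:3,3]
    return c+r*((z-c[2])/r[:,2])[:,None]
def w2px(n,P):
    K,d,T=cam(n);q=np.asarray(P)@T[:3,:3].T+T[:3,3]
    return cv2.projectPoints(q*[1,-1,-1],np.zeros(3),np.zeros(3),K,d)[0][:,0]
E
python3 - <<'E'
from h import *
W=px2w("top",np.array([[250,188],[539,220],[528,373],[225,340]])/1.4,.015)[:,:2]
B=np.array([[.125,.24],[.125,-.24],[-.125,-.24],[-.125,.24]])
m=W.mean(0);H=(W-m).T@B
a=np.arctan2(H[1,0]-H[0,1],H[0,0]+H[1,1]);R=np.array([[np.cos(a),-np.sin(a)],[np.sin(a),np.cos(a)]])
print(m,np.degrees(a),1e3*(W-m-B@R.T))
h=m+R@[-.07,0];print("hinge b",h,"start",h+R@[0,.07],"end",h+R@[0,-.005])
# overlay: tag b leaning left, base foot
def P(x,y,z):return np.r_[m+R@[x-.07,y],z]
for n in("top","side"):
    im=env.camera(n)[:,:,::-1].copy()
    for q in([P(-.033,-.025,.015),P(.033,-.025,.015),P(.033,.025,.015),P(-.033,.025,.015)],[P(-.022,0,.04),P(.022,0,.04),P(.022,.039,.078),P(-.022,.039,.078)]):
        cv2.polylines(im,[(w2px(n,q)*16).round().astype(int)],True,(255,0,255),1,cv2.LINE_AA,4)
    u,v=w2px(n,[P(0,0,.04)])[0].astype(int)
    c=cv2.resize(im[v-40:v+40,u-40:u+40],(390,390),interpolation=cv2.INTER_CUBIC)
    out=c if n=="top" else np.hstack([out,c])
cv2.imwrite("pics/ov.png",out)
E
```

```text
[0.6032407  0.04776924] -7.281074679101418 [[-0.62112662 -2.90366644]
 [ 0.13396611  2.15285854]
 [ 1.12394307  4.37811998]
 [-0.63678256 -3.62731207]]
hinge b [0.53380515 0.05664083] start [0.54267674 0.12607637] end [0.53317147 0.05168115]
```

View pics/ov.png

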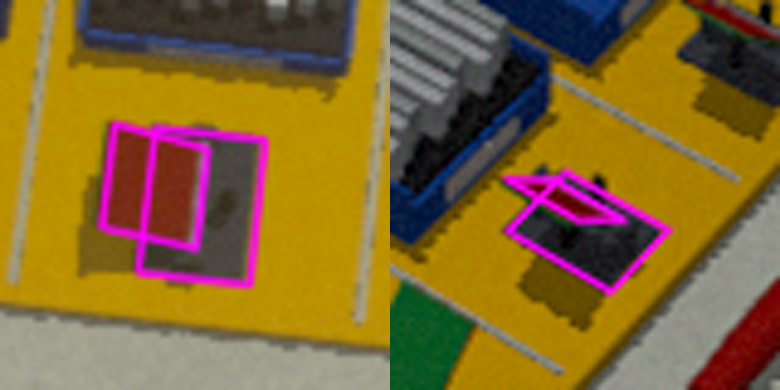

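The fit matches the stand and the tag in both views. I'll close the jaws, turn to the board's yaw and move above the left side of the middle tag.

```bash
python3 -m pendant '[[[0,0,-0.117,16.7,35.75,0,1],[0,0,-0.117,16.7,35.75,0,1],[0,0,-0.117,16.7,35.75,0,1],[0,0,-0.117,16.7,35.75,0,1],[0,0,0,16.7,35.75,0,1],[0,0,0,16.7,35.75,0,1],[0,0,0,16.7,35.75,0,1],[0,0,0,16.7,35.75,0,1],[0,0,0,16.7,35.75,0,1],[0,0,0,16.7,35.75,0,1],[0,0,0,16.7,35.75,0,1],[0,0,0,16.7,35.75,0,1],[0,0,0,16.7,35.75,0,1],[0,0,0,16.7,35.75,0,1],[0,0,0,16.7,35.75,0,1],[0,0,0,16.7,35.75,0,1],[0,0,0,16.7,35.75,0,1],[0,0,0,16.7,35.75,0,1],[0,0,0,16.7,35.75,0,1],[0,0,0,16.7,35.75,0,1]]]' && python3 -m pendant '[[[0,0,0,0,0,0,1],[0,0,0,0,0,0,1],[0,0,0,0,0,0,1]]]'
```

```text
t: 1.87
tcp_pos: [0.5433, 0.1281, 0.2313]
tcp_rot: [0.998, -0.063, 0.0, 0.0]
force: [0.9, -0.4, 0.9]
finger_gap: 0.0002
finger_force: 0.0
t: 2.12
tcp_pos: [0.5423, 0.1258, 0.2308]
tcp_rot: [0.998, -0.063, -0.001, 0.0]
force: [-0.3, -0.0, 0.8]
finger_gap: -0.0001
finger_force: 0.0
```

```bash
python3 -m pendant '[[[0,0,0,0,0,-25,1],[0,0,0,0,0,-25,1],[0,0,0,0,0,-25,1],[0,0,0,0,0,-25,1],[0,0,0,0,0,-25,1],[0,0,0,0,0,-20,1],[0,0,0,0,0,-20,1],[0,0,0,0,0,0,1],[0,0,0,0,0,0,1]]]'
python3 - <<'E'
from h import *
out=[]
for n in("top","side"):
    im=env.camera(n)[:,:,::-1];u,v=w2px(n,[[.534,.057,.04]])[0].astype(int)
    out.append(cv2.resize(im[v-60:v+60,u-60:u+60],(390,390),interpolation=cv2.INTER_CUBIC))
cv2.imwrite("pics/low.png",np.hstack(out))
E
```

```text
t: 2.87
tcp_pos: [0.5418, 0.1246, 0.0659]
tcp_rot: [0.998, -0.064, -0.001, 0.0]
force: [0.0, -0.0, 1.0]
finger_gap: 0.0001
finger_force: 0.0
```

View pics/low.png

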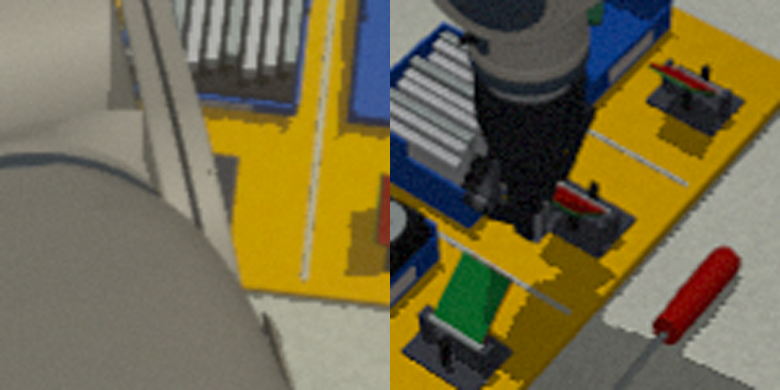

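In the side view (right half) the closed fingertip is at about (520,230), left of the tag and clear of both tags. Now the gentle push to the right along the board.

```bash
python3 -m pendant '[[[0,0,0,-0.6,-5,0,1],[0,0,0,-0.6,-5,0,1],[0,0,0,-0.6,-5,0,1],[0,0,0,-0.6,-5,0,1],[0,0,0,-0.6,-5,0,1],[0,0,0,-0.6,-5,0,1],[0,0,0,-0.6,-5,0,1],[0,0,0,-0.6,-5,0,1],[0,0,0,-0.6,-5,0,1],[0,0,0,-0.6,-5,0,1],[0,0,0,-0.6,-5,0,1],[0,0,0,-0.6,-5,0,1],[0,0,0,-0.6,-5,0,1],[0,0,0,-0.6,-5,0,1],[0,0,0,-0.6,-4,0,1],[0,0,0,0,0,0,1],[0,0,0,0,0,0,1]]]'; python3 -m pendant '[[[0,0,0,1,8,0,1],[0,0,0,1,8,0,1],[0,0,0,0,0,20,1],[0,0,0,0,0,30,1],[0,0,0,0,0,30,1],[0,0,0,0,0,30,1],[0,0,0,0,0,30,1],[0,0,0,-35,-20,10,1],[0,0,0,-35,-20,0,1],[0,0,0,-20,-35,0,1],[0,0,0,-10,-40,0,1],[0,0,0,0,-40,0,1],[0,0,0,0,-40,0,1],[0,0,0,0,-40,0,1],[0,0,0,0,-40,0,1],[0,0,0,0,-40,0,1],[0,0,0,0,-40,0,1],[0,0,0,0,-40,0,1],[0,0,0,0,0,0,1],[0,0,0,0,0,0,1]]]'
python3 - <<'E'
from h import *
for n in("top","side"): cv2.imwrite(f"pics/{n}1.png",cv2.resize(env.camera(n)[:,:,::-1],None,fx=1.4,fy=1.4,interpolation=cv2.INTER_CUBIC))
E
```

```text
t: 4.38
tcp_pos: [0.5339, 0.0517, 0.0663]
tcp_rot: [0.998, -0.064, -0.0, -0.0]
force: [-0.2, -0.3, -0.3]
finger_gap: 0.0001
finger_force: 0.0
t: 6.05
tcp_pos: [0.4363, -0.3282, 0.2161]
tcp_rot: [0.998, -0.065, 0.0, -0.0]
force: [0.1, 0.7, -1.2]
finger_gap: -0.0004
finger_force: 0.0
```

View pics/side1.png

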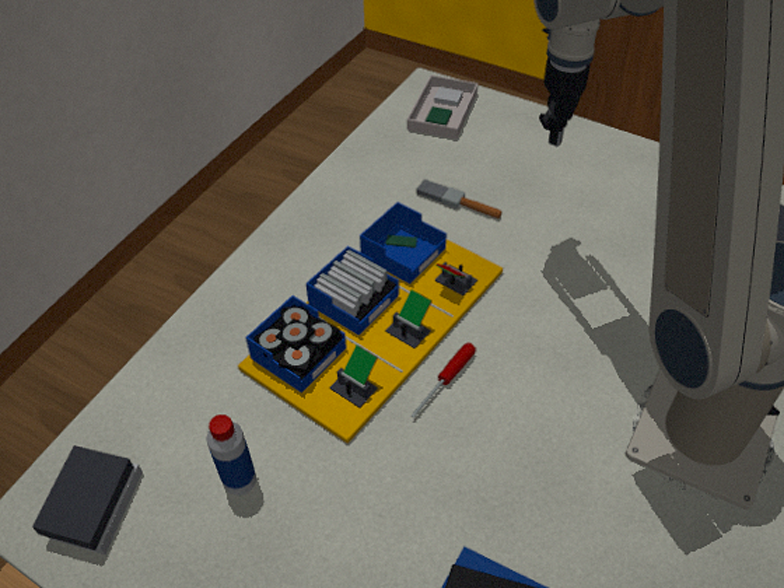

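View pics/top1.png

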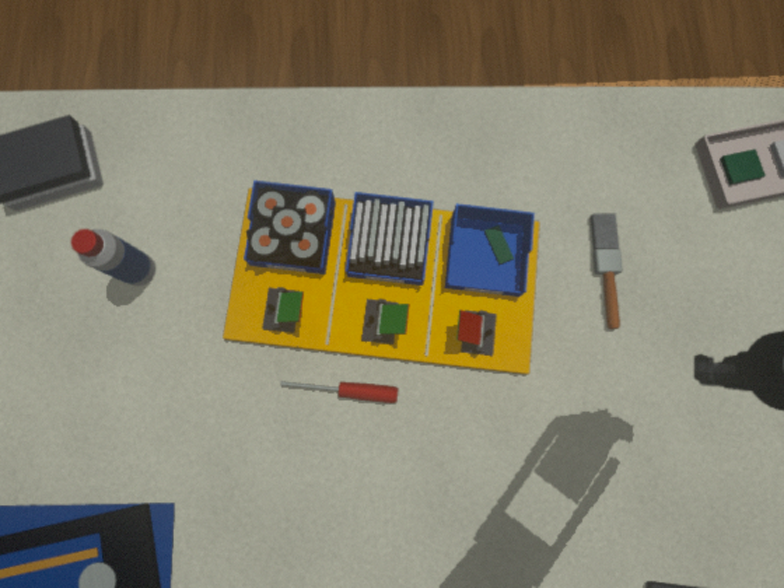

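The middle tag at (392,319) now lies green side up, the left one (289,307) is green and the right one (471,328) is red. The can, screwdriver and brush haven't moved.

```bash
python3 -c "
from workcell import env
print(env.close_job())"
```

```text
the job is handed in; nothing more can be done
None
```

I pushed over the one wrong tag, the middle one in front of the full drives bin; in the last pictures both full bins show green and the run-out bin shows red, nothing else looks moved, and the job is handed in (no verdict was returned).

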